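# Weigh an adhesive cartridge and rack it as full or spent

## Task

Stand the adhesive cartridge gently on the pan of the small balance, let go and see whether the pan sinks or stays up. If it sinks, the cartridge is full enough: push it down into the ready stand (the one with two short pins); if the pan stays up, push it into the return stand (the one with the open tray beside it). Push it and the stiff plate under it all the way down onto the hidden stop, press there with about 10 to 15 N for half a second, never over 20 N, then let go and leave it standing there; do not press the pan down by hand and leave the other things on the table alone.

Things in the scene. Friction and masses are not known exactly. Their poses are not given: they have to be found in the camera images.
- cartridge_center (a point): White opaque adhesive cartridge, upright, loose: cylinder 40 mm across and 92 mm tall with a small 18 mm cap on top, 110 mm tall in all. This point is on its axis half-way up, 55 mm above its foot; z points up the axis. Mass 80 to 240 g, unseen. Up to 42 mm of it goes into a stand: grip it above its middle, 68 to 82 mm over the foot.
- balance: Counter balance, fixed: grey base 90 x 200 x 18 mm, two aluminium cheeks in the middle 85 mm tall, a white scale plate behind the needle up to 120 mm. Origin under the centre of the base; its y axis runs along the 260 mm beam, the steel pan at +y and the brass counterweight at -y, z up.
- weigh_pan: The balance's round steel pan, 86 mm across inside a rim 4 mm high. The linkage keeps it level. Origin on the beam's end, on the pan's axis; the face a part stands on is 30 mm above the origin and its centre lies on the axis. Empty it stands up; its face is then 119 mm above the table, and 91 mm when fully down. A push of under 2 N sinks it, so let go at first touch; a drop of 5 mm does no harm.
- beam (a joint): Tilt of the balance beam, rad: -0.12 pan fully up (lighter than the counterweight, about 160 g on the pan balances), +0.12 pan fully down (heavier). It starts pan up or settling there, moves freely with a little damping, and takes up to about 2 s to settle; within about 6 g of balance either verdict is accepted.
- ready_stand: Ready stand, for full cartridges: square plywood block 100 x 100 x 75 mm with two upright dark steel pins (14 mm thick, 14 mm tall) on two corners of its top at x = +40, y = +/-40 mm. Origin under its centre.
- ready_stand_mouth (a point): Centre of the ready stand's mouth: 45 mm across, in the top, 75 mm up. A round follower plate stands in it; the cartridge, pushed from above, must shove it down to a hidden rubber stop.
- ready_follower: Ready stand: Follower plate in that mouth, 42 mm across, origin on its top face, z up; starts 4 to 29 mm below the mouth. It slides stiffly: about 5 N to move, and stays where left. After 7 to 14 mm, differing each time and not to be seen, it lands on a springy rubber stop (gives 1 mm per 4 N, 8 mm at most): push slowly until the force rises well above 5 N.
- return_stand: Return stand, for spent cartridges: square plywood block 100 x 100 x 75 mm without pins, with an open empty tray 70 x 100 x 30 mm fixed beside it on the table at its -x side. Origin under the block's centre.
- return_stand_mouth (a point): Centre of the return stand's mouth: 45 mm across, in the top, 75 mm up. A round follower plate stands in it; the cartridge, pushed from above, must shove it down to a hidden rubber stop.
- return_follower: Return stand: Follower plate in that mouth, 42 mm across, origin on its top face, z up; starts 4 to 29 mm below the mouth. It slides stiffly: about 5 N to move, and stays where left. After 7 to 14 mm, differing each time and not to be seen, it lands on a springy rubber stop (gives 1 mm per 4 N, 8 mm at most): push slowly until the force rises well above 5 N.
- glue_gun: Glue gun lying on its side, barrel 150 mm long along its x, grip to +y, 34 mm high, origin under the barrel; leave it alone.
- tape_roll: Roll of tape lying flat, 90 mm across, 24 mm high, origin under its centre; leave it alone.
- palette_knife: Palette knife 200 mm long lying along its x; leave it alone.

How it is judged (in metres and radians):
On the way, in this order (a step that is already met when the one before it is completed fails the run):
1. the cartridge stands on the pan, let go, and the beam has settled at one end of its swing (contact force between cartridge and weigh_pan above 0.4 N and contact force between the arm and cartridge below 0.05 N and contact force between the arm and weigh_pan below 0.05 N and angle between cartridge_center's own z axis and vertical below 0.15 rad and (value of joint beam above 0.09 rad or value of joint beam below -0.09 rad) and linear speed of cartridge below 0.03 m/s), for 0.3 s.
2. the cartridge is pushed down with the follower onto the stop of one of the stands and pressed there with more than 8 N (((horizontal distance between cartridge_center and ready_stand_mouth below 0.006 m and z of cartridge_center in the frame of ready_stand_mouth below 0.041 m and contact force between cartridge and ready_follower above 8 N) or (horizontal distance between cartridge_center and return_stand_mouth below 0.006 m and z of cartridge_center in the frame of return_stand_mouth below 0.041 m and contact force between cartridge and return_follower above 8 N))), for 0.2 s.
At the end, for the whole second after the job is handed in: Cartridge upright (0.12 rad), at rest, released, in the stand for its weight: ready if about 160 g or more, return if less (within 6 g either is accepted); axis within 6 mm of the mouth centre, foot at least 14 mm below the mouth (((horizontal distance between cartridge_center and ready_stand_mouth below 0.006 m and z of cartridge_center in the frame of ready_stand_mouth below 0.041 m and contact force between cartridge and ready_follower above 1.50682 N) or (horizontal distance between cartridge_center and return_stand_mouth below 0.006 m and z of cartridge_center in the frame of return_stand_mouth below 0.041 m and contact force between cartridge and return_follower between 0.3 and 1.63238 N)) and angle between cartridge_center's own z axis and vertical below 0.12 rad and linear speed of cartridge below 0.02 m/s and contact force between the arm and cartridge below 0.05 N); the robot touches nothing.
It fails at once if the cartridge is pressed on a stand with more than 22 N (contact force between cartridge and ready_follower above 22 N or contact force between cartridge and return_follower above 22 N).
It fails at once if the pan is loaded with more than 20 N, or touched hard by the robot (contact force between cartridge and weigh_pan above 20 N or contact force between the arm and weigh_pan above 3 N).
It fails at once if a bystander is moved more than 30 mm (distance of any of glue_gun, tape_roll, palette_knife from where it was at the start of the episode above 0.03 m).
It also fails if it takes over 56 s, if anything falls off the work surface, if the arm or the gripper's body presses on something with over 40 N, if the wrist force passes 120 N, or if a joint passes its speed limit or range.

## Robot

A 6-joint arm with a two-finger parallel gripper is mounted at the origin on the work surface. World frame = base frame: x ahead of the robot, y to its left, z up, the work surface at z = 0. Lengths are in m, angles in degrees, forces in N, time in s.
With the tool pointing down it reaches from about 0.375 to 0.9 m from the base axis. Payload 3.1 kg.
Tool frame: the origin (TCP) lies on the centre line of the jaws, within the pads' length; the fingertips stand 25 mm ahead of it and the grasp point (between the pads) lies 6 mm ahead of it; z points along the fingers, y is the line along which they close (so a half turn about z gives the same grasp; the last joint's range is limited). The gripper opens to 87 mm and grips with 3 to 60 N. Pads are 19 mm wide; open, the fingers measure 117 mm over their backs; the gripper's body (75 mm by 190 mm) begins 51 mm behind the grasp point.
Start: joints at [62.538, 30.224, 82.088, -0, 67.689, -10.227], TCP at [0.185, 0.597, 0.225] pointing down, gripper open.
Joint ranges: [-176.69, 176.69], [-43.24, 126.21], [12.49, 139.97], [-82, 262], [0, 151.66], [-163.58, 163.58]. Speed limits (degrees/s): [159.86, 159.86, 180, 180, 180, 180].

## Interface

Orientations are given as a 3x3 rotation matrix whose columns are the frame's x, y, z axes.
In Python, from rig import bot, cams, models gives the robot as it stands. The module is installed in compiled form; this text tells all that it offers.
- The arm moves only by the shell command python3 -m handwheel 'ROWS' [OPENING]. ROWS is JSON, a list of rows, each a list of 6 numbers: the shift along the world's x, y, z each as a share of 1 m, from -1 to 1, then the turn, a rotation vector about the world's x, y, z each as a share of 2 rad, from -1 to 1. In form: [[dx, dy, dz, wx, wy, wz], ...]. A call has exactly 8 rows; each row is the pose to reach, as a shift and turn from the pose commanded when the call began; what a row does not reach only later rows make up. A row lasts 1/12 s, in which the tool goes at most 41.7 mm and 7.16 degrees, less where a joint would pass 70% of its speed; a pose out of reach is approached as far as the arm can. A call with a number of a shift or a turn outside -1 to 1 is refused whole. A call with a gripper value outside its range is refused whole. OPENING is the opening, from -1 (shut) to 1 (fully open), so that 0 is half open, set as the call begins (- or left out, the last holds). The fingers move at their own pace and stop on an object; the grip force is fixed at half the most. Time passes only in rows, so rows that repeat a pose let the fingers close, or fill a call up. It gives the time, the measured TCP pose, the force, the opening and the grip force at its end, in the units of the state.
- bot.read_state(): the state, without advancing time (a new reading comes with each control period).
- cams.capture(name): name is "scene" or "top" or "wrist"; returns (picture, depth): 384x512x3 uint8, blue, green, red; 384x512 float32, m along the optical axis (not along the pixel's ray), 0 where there is no reading.
- cams.calibration(name): a dict with "mtx" (3x3 intrinsics, pixels), "dist_coeffs" ([k1, k2, p1, p2, k3] as OpenCV has them; the pictures are not rectified), "R" (3x3) and "t" (3): a world point X has camera coordinates R X + t; the wrist camera has in their place "tool_from_camera" (4x4, takes a point from camera to tool coordinates, whose origin is the TCP and whose axes are the flange's). Camera axes: x right, y down, z forward; pixel columns grow to the right and rows downward; lengths in m; the calibration is good to about 2 mm. A picture is of the moment at which its call begins: read the wrist's pose just before it. calibration takes no time and is no camera call.
- bot.hand_in(): hands the job in; it is judged then, once.
Trained networks look in the newest picture that a camera, given by its name, has taken for a name from the list of things; names that differ only in an ending like _2 or _b are one class to them, and where a whole thing is asked for, a point or a joint stands for the part that bears it (a point fixed in the world has none). Each returns a list of dicts, best first, with "conf" (0 to 1); they miss things now and then, are a little off and sometimes report something else, mostly with a low value. They report only what shows in the picture. A call takes as long as a camera call.
- models.spot_in(query, camera): "position" ([column, row] in pixels, amid what is visible of it).
- models.tip_of(query, camera): "position" ([column, row] in pixels: a listed point, or the origin of a listed thing).
The state is a dict: "time_s": time; "joint_positions": joint angles; "qvel": joint speeds; "tau": joint torques, N m; "position": TCP position; "tcp_rot": TCP orientation; "force": force on the tool from outside, world axes, zero at the start; "moment": the same for the moment, N m; "opening": opening from 0.0 (shut) to 1.0 (fully open); "grasp_force": force on a finger pad.
Only numpy, scipy, OpenCV 4.12 (cv2) and the standard library are available. Lean on these libraries where they do the work, as an engineer would, in place of code of your own. Each camera call takes 0.05 s, during which the arm holds its last target. There are 200 camera calls.

## Working session

There is one attempt and no reset: what is moved stays moved. The work goes in short steps, Python scripts to look and compute and a shell command to move; the robot and the scene stay as the last step left them, time stands still between calls to the robot, and variables do not carry over. Pictures are saved under pics/ and viewed, at most 10 in all, crops included, and the job is handed in when it is done.

```bash
mkdir -p pics
cat > h.py <<'E'
import numpy as np, cv2
from rig import bot,cams,models
def ray(cam,px,st=None):
    c=cams.calibration(cam);p=cv2.undistortPoints(np.array([[px]],float),np.array(c["mtx"]),np.array(c["dist_coeffs"]))[0,0]
    d=np.array([p[0],p[1],1.])
    if "R" in c:
        R=np.array(c["R"]);t=np.array(c["t"]);return -R.T@t,R.T@d
    T=np.array(c["tool_from_camera"]);Rt=np.array(st["tcp_rot"]);o=np.array(st["position"])
    return Rt@T[:3,3]+o,Rt@T[:3,:3]@d
def atz(cam,px,z,st=None):
    o,d=ray(cam,px,st);return o+d*(z-o[2])/d[2]
def atd(cam,px,dep,st=None):
    o,d=ray(cam,px,st);return o+d*dep
def cloud(cam,dep,st=None):
    v,u=np.nonzero(dep>0);c=cams.calibration(cam)
    p=cv2.undistortPoints(np.stack([u,v],1).astype(float)[:,None],np.array(c["mtx"]),np.array(c["dist_coeffs"]))[:,0]
    d=np.c_[p,np.ones(len(p))]*dep[v,u][:,None]
    if "R" in c: X=(d-np.array(c["t"]))@np.array(c["R"])
    else:
        T=np.array(c["tool_from_camera"]);X=d@T[:3,:3].T+T[:3,3];X=X@np.array(st["tcp_rot"]).T+np.array(st["position"])
    return X,np.stack([u,v],1)
E
cat > a.py <<'E'
from h import *
s=bot.read_state();print(s["time_s"],s["position"],np.round(s["tcp_rot"],3).tolist(),s["force"],s["opening"])
for n in ["top","scene"]:
    im,d=cams.capture(n);cv2.imwrite(f"pics/{n}0.png",im);np.save(f"{n}0.npy",d)
Z=dict(cartridge_center=.055,balance=0,weigh_pan=.089,ready_stand=0,ready_stand_mouth=.075,return_stand=0,return_stand_mouth=.075,glue_gun=0,tape_roll=0,palette_knife=0)
for q,z in Z.items():
  for n in ["top","scene"]:
    r=models.tip_of(q,n)
    print(q,n,[(np.round(x["position"]).tolist(),round(x["conf"],2),np.round(atz(n,x["position"],z)[:2],3).tolist()) for x in r[:2]])
E
python3 a.py
```

```text
0.0 [0.18480245 0.59628298 0.22433442] [[-0.955, 0.296, -0.001], [0.296, 0.955, -0.002], [0.0, -0.002, -1.0]] [0.06619041 0.27153761 0.49130607] 1.0014393815091458
cartridge_center top [([261.0, 234.0], 0.57, [0.453, -0.014])]
cartridge_center scene [([278.0, 182.0], 0.79, [0.439, -0.027]), ([191.0, 161.0], 0.32, [0.475, -0.356])]
balance top [([268.0, 149.0], 0.7, [0.66, -0.03]), ([278.0, 264.0], 0.39, [0.38, -0.058])]
balance scene [([241.0, 234.0], 0.75, [0.659, -0.023])]
weigh_pan top [([218.0, 149.0], 0.93, [0.641, 0.085]), ([368.0, 130.0], 0.6, [0.69, -0.25])]
weigh_pan scene [([278.0, 219.0], 0.97, [0.639, 0.091])]
ready_stand top [([118.0, 208.0], 0.86, [0.509, 0.328])]
ready_stand scene [([372.0, 241.0], 0.9, [0.494, 0.316])]
ready_stand_mouth top [([111.0, 207.0], 0.78, [0.507, 0.32])]
ready_stand_mouth scene [([376.0, 224.0], 0.89, [0.51, 0.324])]
return_stand top [([389.0, 209.0], 0.61, [0.518, -0.328])]
return_stand scene [([192.0, 181.0], 0.74, [0.51, -0.329])]
return_stand_mouth top [([399.0, 214.0], 0.95, [0.504, -0.323])]
return_stand_mouth scene [([194.0, 162.0], 0.61, [0.501, -0.318])]
glue_gun top [([368.0, 132.0], 0.92, [0.708, -0.28])]
glue_gun scene [([160.0, 214.0], 0.66, [0.707, -0.296]), ([278.0, 217.0], 0.64, [0.532, 0.027])]
tape_roll top [([141.0, 116.0], 0.64, [0.735, 0.283])]
tape_roll scene [([321.0, 289.0], 0.83, [0.735, 0.272])]
palette_knife top [([281.0, 266.0], 0.59, [0.376, -0.065])]
palette_knife scene [([277.0, 185.0], 0.66, [0.38, -0.066])]
```

View pics/top0.png

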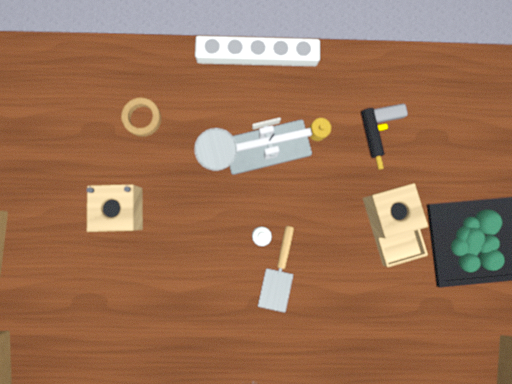

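View pics/scene0.png

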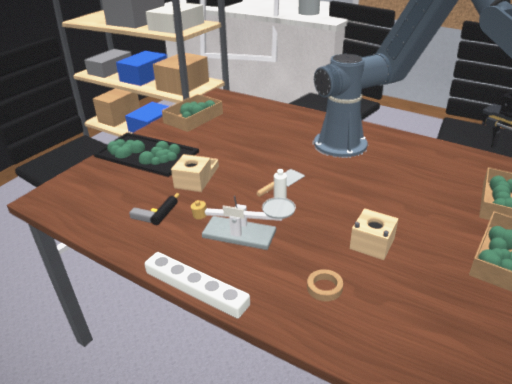

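```bash
cat > b.py <<'E'
from h import *
for n in ["top","scene"]:
    d=np.load(n+"0.npy");X,uv=cloud(n,d)
    def rep(l,c,r,z0,z1):
        m=(np.hypot(*(X[:,:2]-c).T)<r)&(X[:,2]>z0)&(X[:,2]<z1);P=X[m]
        if len(P): print(n,l,len(P),"med",np.round(np.median(P,0),3),"mid",np.round((P.min(0)+P.max(0))/2,3),"ext",np.round(np.ptp(P,0),3))
    rep("cart top",[.453,-.014],.06,.085,.15)
    rep("cart cap",[.453,-.014],.06,.1,.15)
    rep("pan",[.64,.088],.06,.105,.14)
    rep("ready",[.509,.322],.075,.065,.08)
    rep("readypins",[.509,.322],.09,.082,.1)
    rep("ret",[.504,-.322],.075,.065,.08)
    rep("folR",[.509,.322],.016,.03,.08)
    rep("folT",[.504,-.322],.016,.03,.08)
    rep("balhigh",[.65,-.03],.18,.1,.2)
E
python3 b.py
```

```text
top cart top 260 med [ 0.452 -0.012  0.095] mid [ 0.451 -0.012  0.102] ext [0.037 0.039 0.025]
top cart cap 55 med [ 0.451 -0.012  0.11 ] mid [ 0.452 -0.013  0.111] ext [0.015 0.015 0.007]
top pan 1381 med [0.635 0.089 0.12 ] mid [0.634 0.089 0.121] ext [0.089 0.089 0.012]
top ready 1878 med [0.504 0.32  0.076] mid [0.508 0.321 0.072] ext [0.102 0.105 0.015]
top readypins 76 med [0.547 0.355 0.09 ] mid [0.547 0.322 0.088] ext [0.015 0.093 0.011]
top ret 1816 med [ 0.511 -0.322  0.075] mid [ 0.511 -0.324  0.072] ext [0.12  0.124 0.014]
top folR 158 med [0.509 0.322 0.065] mid [0.509 0.321 0.064] ext [0.031 0.031 0.007]
top folT 145 med [ 0.505 -0.323  0.064] mid [ 0.504 -0.322  0.063] ext [0.03  0.029 0.022]
top balhigh 1503 med [0.638 0.086 0.12 ] mid [0.647 0.043 0.119] ext [0.114 0.18  0.039]
scene cart top 102 med [ 0.457 -0.008  0.094] mid [ 0.453 -0.011  0.099] ext [0.035 0.041 0.027]
scene cart cap 27 med [ 0.455 -0.011  0.107] mid [ 0.452 -0.012  0.107] ext [0.017 0.019 0.012]
scene pan 561 med [0.631 0.087 0.121] mid [0.631 0.087 0.122] ext [0.093 0.09  0.012]
scene ready 862 med [0.507 0.321 0.076] mid [0.506 0.321 0.072] ext [0.111 0.103 0.015]
scene readypins 47 med [0.549 0.357 0.089] mid [0.548 0.323 0.088] ext [0.017 0.092 0.009]
scene ret 490 med [ 0.515 -0.321  0.073] mid [ 0.509 -0.324  0.072] ext [0.125 0.124 0.013]
scene folR 45 med [0.505 0.32  0.066] mid [0.505 0.321 0.066] ext [0.021 0.029 0.007]
scene folT 36 med [ 0.498 -0.325  0.063] mid [ 0.503 -0.325  0.068] ext [0.029 0.025 0.016]
scene balhigh 726 med [0.642 0.076 0.121] mid [0.645 0.042 0.118] ext [0.12  0.181 0.035]
```

Top picture: cartridge at (262,236), pan at (216,149), ready stand with pins at (111,208), and return stand with tray at (400,211). The scene picture agrees. The networks and the depth readings are consistent, so I'll approach the cartridge.

```bash
python3 -m handwheel '[[0.13,-0.3,0,0,0,0.15],[0.13,-0.3,0,0,0,0.15],[0.13,-0.3,0,0,0,0.15],[0.13,-0.3,0,0,0,0.15],[0.13,-0.3,0,0,0,0.15],[0.13,-0.3,0,0,0,0.15],[0.13,-0.3,0,0,0,0.15],[0.13,-0.3,0,0,0,0.15]]' 1
python3 -m handwheel '[[0.13,-0.3,0,0,0,0],[0.13,-0.3,0,0,0,0],[0.13,-0.3,0,0,0,0],[0.13,-0.3,0,0,0,0],[0.13,-0.3,0,0,0,0],[0.13,-0.3,0,0,0,0],[0.13,-0.3,0,0,0,0],[0.13,-0.3,0,0,0,0]]'
```

```text
time_s: 1.77
position: [0.3156, 0.2948, 0.2256]
tcp_rot: [[-1.0, 0.001, 0.001], [0.001, 1.0, -0.0], [-0.001, -0.0, -1.0]]
force: [0.0, 0.2, 0.3]
opening: 0.999
grasp_force: 0.0
time_s: 2.43
position: [0.4464, -0.0059, 0.2258]
tcp_rot: [[-1.0, 0.002, 0.002], [0.002, 1.0, -0.001], [-0.002, -0.001, -1.0]]
force: [0.2, -0.2, 0.0]
opening: 1.003
grasp_force: 0.0
```

```bash
cat > w.py <<'E'
from h import *
import sys
c=eval(sys.argv[1]);name=sys.argv[2]
s=bot.read_state();im,d=cams.capture("wrist");cv2.imwrite(f"pics/{name}.png",im)
X,uv=cloud("wrist",d,s)
print(s["time_s"],np.round(s["position"],4),s["force"])
for (x,y,r,z0,z1) in c:
    m=(np.hypot(X[:,0]-x,X[:,1]-y)<r)&(X[:,2]>z0)&(X[:,2]<z1);P=X[m]
    if len(P): print(len(P),"med",np.round(np.median(P,0),4),"mid",np.round((P.min(0)+P.max(0))/2,4),"ext",np.round(np.ptp(P,0),3))
for q in sys.argv[3:]: print(q,models.tip_of(q,"wrist")[:2])
E
python3 w.py '[(.452,-.012,.05,.085,.13),(.452,-.012,.05,.1,.13)]' w1 cartridge_center
```

```text
2.4333 [ 0.4464 -0.0059  0.2258] [ 0.20864461 -0.15859214  0.02739453]
1111 med [ 0.4454 -0.0138  0.0926] mid [ 0.4483 -0.0141  0.098 ] ext [0.039 0.04  0.026]
269 med [ 0.4475 -0.0136  0.1081] mid [ 0.4485 -0.0141  0.1055] ext [0.018 0.017 0.011]
cartridge_center [{'position': [247.3, 176.1], 'conf': 0.63}]
```

View pics/w1.png

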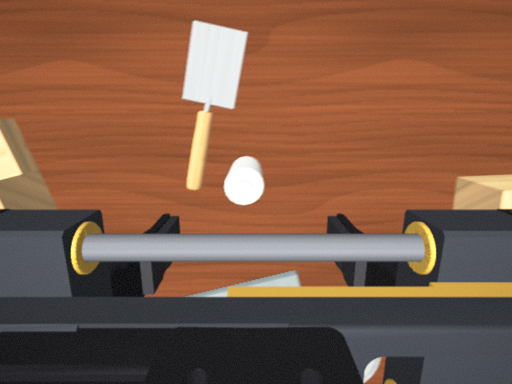

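The wrist view shows the cartridge at (245,180) with the knife handle at (200,150), well clear of it. I'll descend with a small correction and grip.

```bash
python3 -m handwheel '[[0.004,-0.007,-0.02,0,0,0],[0.004,-0.007,-0.04,0,0,0],[0.004,-0.007,-0.06,0,0,0],[0.004,-0.007,-0.08,0,0,0],[0.004,-0.007,-0.1,0,0,0],[0.004,-0.007,-0.12,0,0,0],[0.004,-0.007,-0.135,0,0,0],[0.004,-0.007,-0.142,0,0,0]]'
python3 -m handwheel '[[0,0,0,0,0,0],[0,0,0,0,0,0],[0,0,0,0,0,0],[0,0,0,0,0,0],[0,0,0,0,0,0],[0,0,0,0,0,0],[0,0,0,0,0,0],[0,0,0,0,0,0]]' -1
```

```text
time_s: 3.2
position: [0.4479, -0.0091, 0.0819]
tcp_rot: [[-1.0, 0.0, -0.003], [0.0, 1.0, 0.001], [0.003, 0.001, -1.0]]
force: [-0.8, 0.1, 1.1]
opening: 0.999
grasp_force: 0.0
time_s: 3.87
position: [0.4494, -0.0102, 0.0837]
tcp_rot: [[-1.0, 0.001, 0.001], [0.001, 1.0, -0.0], [-0.001, -0.0, -1.0]]
force: [0.4, -0.6, 1.1]
opening: 0.478
grasp_force: 0.3
```

```bash
python3 -m handwheel '[[0,0,0,0,0,0],[0,0,0,0,0,0],[0,0,0,0,0,0],[0,0,0,0,0,0],[0,0,0.01,0,0,0],[0,0,0.03,0,0,0],[0,0,0.06,0,0,0],[0,0,0.09,0,0,0]]'
```

```text
time_s: 4.53
position: [0.4474, -0.0095, 0.1731]
tcp_rot: [[-1.0, 0.001, -0.005], [0.001, 1.0, 0.002], [0.005, 0.002, -1.0]]
force: [0.0, -0.6, -2.6]
opening: 0.447
grasp_force: 29.9
```

```bash
python3 -m handwheel '[[0,0,0.035,0,0,0],[0,0,0.07,0,0,0],[0.03,0.015,0.07,0,0,0],[0.065,0.035,0.07,0,0,0],[0.1,0.053,0.07,0,0,0],[0.135,0.072,0.07,0,0,0],[0.165,0.088,0.07,0,0,0],[0.183,0.098,0.07,0,0,0]]'
python3 -m handwheel '[[0,0,-0.008,0,0,0],[0,0,-0.015,0,0,0],[0,0,-0.02,0,0,0],[0,0,-0.025,0,0,0],[0,0,-0.029,0,0,0],[0,0,-0.032,0,0,0],[0,0,-0.033,0,0,0],[0,0,-0.033,0,0,0]]'
python3 - <<'E'
from h import *
s=bot.read_state();print(s["position"],s["force"])
for n in["scene","top"]:
    im,d=cams.capture(n);X,uv=cloud(n,d)
    if n=="scene":cv2.imwrite("pics/s2.png",cv2.resize(im[150:270,180:340],None,fx=4,fy=4))
    m=(np.hypot(X[:,0]-.633,X[:,1]-.088)<.06)&(X[:,2]>.09)&(X[:,2]<.124)
    P=X[m];print(n,len(P),np.median(P,0),(P.min(0)+P.max(0))/2,np.ptp(P,0))
E
```

```text
time_s: 5.2
position: [0.6345, 0.0901, 0.242]
tcp_rot: [[-1.0, -0.0, 0.0], [-0.0, 1.0, 0.001], [-0.0, 0.001, -1.0]]
force: [-0.3, -0.5, -3.3]
opening: 0.445
grasp_force: 29.9
time_s: 5.87
position: [0.6318, 0.0876, 0.2103]
tcp_rot: [[-1.0, 0.001, -0.0], [0.001, 1.0, 0.0], [0.0, 0.0, -1.0]]
force: [-0.1, -0.2, -2.2]
opening: 0.45
grasp_force: 29.9
[0.63179724 0.08760548 0.21031248] [-0.10110838 -0.21841589 -2.18070173]
scene 386 [0.64175422 0.09591133 0.12095836] [0.63265421 0.08092378 0.10698415] [0.09131299 0.10068285 0.03390622]
top 106 [0.62425487 0.11446127 0.12042983] [0.63385264 0.08418134 0.10703319] [0.03578558 0.09454686 0.03389471]
```

View pics/s2.png

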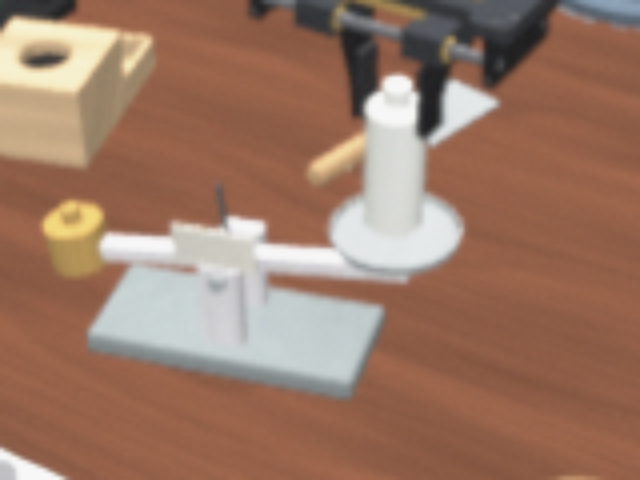

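The crop shows the cartridge upright and centred over the pan, a few mm above it. I'll lower it slightly and release.

```bash
python3 -m handwheel '[[0,0,-0.001,0,0,0],[0,0,-0.002,0,0,0],[0,0,-0.003,0,0,0],[0,0,-0.004,0,0,0],[0,0,-0.005,0,0,0],[0,0,-0.005,0,0,0],[0,0,-0.005,0,0,0],[0,0,-0.005,0,0,0]]'
python3 -m handwheel '[[0,0,0,0,0,0],[0,0,0,0,0,0],[0,0,0,0,0,0],[0,0,0,0,0,0],[0,0,0,0,0,0],[0,0,0,0,0,0],[0,0,0,0,0,0],[0,0,0,0,0,0]]' 1
python3 -m handwheel '[[0,0,0.01,0,0,0],[0,0,0.02,0,0,0],[0,0,0.04,0,0,0],[0,0,0.06,0,0,0],[0,0,0.08,0,0,0],[0,0,0.09,0,0,0],[0,0,0.09,0,0,0],[0,0,0.09,0,0,0]]'
python3 -m handwheel '[[0,0,0,0,0,0],[0,0,0,0,0,0],[0,0,0,0,0,0],[0,0,0,0,0,0],[0,0,0,0,0,0],[0,0,0,0,0,0],[0,0,0,0,0,0],[0,0,0,0,0,0]]'
python3 -m handwheel '[[0,0,0,0,0,0],[0,0,0,0,0,0],[0,0,0,0,0,0],[0,0,0,0,0,0],[0,0,0,0,0,0],[0,0,0,0,0,0],[0,0,0,0,0,0],[0,0,0,0,0,0]]'
cat > p.py <<'E'
from h import *
import sys
s=bot.read_state();print(s["time_s"],s["position"],s["force"])
n="scene"
im,d=cams.capture(n);X,uv=cloud(n,d)
cv2.imwrite(f"pics/{sys.argv[1]}.png",cv2.resize(im[150:270,180:340],None,fx=4,fy=4))
for n in ["scene","wrist"]:
    if n=="wrist": im,d=cams.capture(n);X,uv=cloud(n,d,s)
    for r0,r,a,b in[(0.027,.042,.08,.126),(0,.035,.17,.24),(0,.035,.195,.25)]:
        h=np.hypot(X[:,0]-.632,X[:,1]-.088)
        m=(h<r)&(h>r0)&(X[:,2]>a)&(X[:,2]<b)
        P=X[m]
        if len(P):print(n,len(P),np.median(P,0),(P.min(0)+P.max(0))/2,P.max(0)[2])
E
python3 p.py s3
```

```text
time_s: 6.63
position: [0.6322, 0.0879, 0.2053]
tcp_rot: [[-1.0, 0.001, 0.0], [0.001, 1.0, -0.0], [-0.0, -0.0, -1.0]]
force: [0.6, 0.0, -1.7]
opening: 0.446
grasp_force: 29.9
time_s: 7.3
position: [0.6322, 0.0879, 0.2054]
tcp_rot: [[-1.0, 0.001, 0.0], [0.001, 1.0, -0.0], [-0.0, -0.0, -1.0]]
force: [-0.2, 0.6, 0.2]
opening: 0.955
grasp_force: 0.0
time_s: 7.97
position: [0.6323, 0.0879, 0.2961]
tcp_rot: [[-1.0, 0.001, 0.002], [0.001, 1.0, -0.0], [-0.002, -0.0, -1.0]]
force: [0.1, -0.2, -0.7]
opening: 0.997
grasp_force: 0.0
time_s: 8.63
position: [0.6322, 0.0879, 0.2953]
tcp_rot: [[-1.0, 0.001, -0.0], [0.001, 1.0, -0.0], [0.0, -0.0, -1.0]]
force: [-0.9, 0.6, -0.2]
opening: 1.0
grasp_force: 0.0
time_s: 9.3
position: [0.6321, 0.0879, 0.2953]
tcp_rot: [[-1.0, 0.001, -0.0], [0.001, 1.0, 0.0], [0.0, 0.0, -1.0]]
force: [-0.1, -0.2, -0.1]
opening: 1.0
grasp_force: 0.0
9.3 [0.63212038 0.08794266 0.2953404 ] [-0.12919543 -0.21063722 -0.11253593]
scene 200 [0.64127152 0.09752392 0.09226732] [0.6317497  0.08855235 0.09168836] 0.09786797730130817
scene 185 [0.63880707 0.09009858 0.18544818] [0.6312816  0.08596033 0.18798333] 0.20560967028884752
scene 35 [0.63363202 0.086962   0.20073594] [0.63066414 0.08597648 0.20044528] 0.20560967028884752
wrist 1528 [0.61767811 0.09573422 0.08898485] [0.63127344 0.08805581 0.09014881] 0.09350839182901
wrist 1312 [0.62686225 0.08463475 0.18307768] [0.63010713 0.08439557 0.1853983 ] 0.20073490231398233
wrist 290 [0.62973819 0.08463475 0.19859962] [0.63000186 0.08502346 0.19790631] 0.20073490231398233
```

View pics/s3.png

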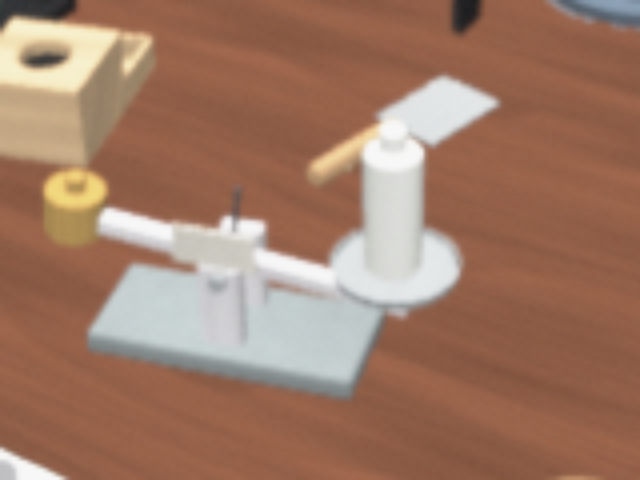

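The pan has sunk: its face is at about 0.091 m, the needle has tipped, and the cartridge is upright near crop pixel (393,205). It goes in the ready stand, so I'll pick it up again.

```bash
python3 -m handwheel '[[-0.001,-0.002,-0.02,0,0,0],[-0.001,-0.002,-0.04,0,0,0],[-0.001,-0.002,-0.06,0,0,0],[-0.001,-0.002,-0.08,0,0,0],[-0.001,-0.002,-0.1,0,0,0],[-0.001,-0.002,-0.112,0,0,0],[-0.001,-0.002,-0.12,0,0,0],[-0.001,-0.002,-0.12,0,0,0]]'
python3 -m handwheel '[[0,0,0,0,0,0],[0,0,0,0,0,0],[0,0,0,0,0,0],[0,0,0,0,0,0],[0,0,0,0,0,0],[0,0,0,0,0,0],[0,0,0,0,0,0],[0,0,0,0,0,0]]' -1
python3 -m handwheel '[[0,0,0,0,0,0],[0,0,0,0,0,0],[0,0,0.005,0,0,0],[0,0,0.015,0,0,0],[0,0,0.03,0,0,0],[0,0,0.05,0,0,0],[0,0,0.07,0,0,0],[0,0,0.08,0,0,0]]'
```

```text
time_s: 10.07
position: [0.6302, 0.0859, 0.1736]
tcp_rot: [[-1.0, 0.001, -0.003], [0.001, 1.0, 0.0], [0.003, 0.0, -1.0]]
force: [-0.4, 0.4, 0.3]
opening: 1.001
grasp_force: 0.0
time_s: 10.73
position: [0.6312, 0.0859, 0.1755]
tcp_rot: [[-1.0, 0.001, 0.0], [0.001, 1.0, -0.0], [-0.0, -0.0, -1.0]]
force: [0.4, -1.4, 0.8]
opening: 0.48
grasp_force: 0.4
time_s: 11.4
position: [0.6322, 0.086, 0.2585]
tcp_rot: [[-1.0, 0.001, 0.004], [0.001, 1.0, -0.0], [-0.004, -0.0, -1.0]]
force: [0.3, 0.2, -1.4]
opening: 0.447
grasp_force: 30.0
```

```bash
python3 -m handwheel '[[-0.007,0.025,0,0,0,0],[-0.017,0.06,0,0,0,0],[-0.028,0.1,0,0,0,0],[-0.04,0.14,0,0,0,0],[-0.05,0.175,0,0,0,0],[-0.058,0.21,0,0,0,0],[-0.061,0.23,0,0,0,0],[-0.061,0.235,0,0,0,0]]'
cat > m.py <<'E'
from h import *
s=bot.read_state();im,d=cams.capture("wrist");cv2.imwrite("pics/w4.png",im)
X,uv=cloud("wrist",d,s);print(s["time_s"],s["position"])
top=(np.abs(X[:,0]-.508)<.07)&(np.abs(X[:,1]-.3215)<.07)&(np.abs(X[:,2]-.075)<.004)
T=X[top];print("top",len(T),(T.min(0)+T.max(0))/2,np.ptp(T,0),np.median(T[:,2]))
h=np.hypot(X[:,0]-.508,X[:,1]-.3215)
F=X[(h<.024)&(X[:,2]<.0705)];print("hole",len(F),(F.min(0)+F.max(0))/2,np.ptp(F,0),np.median(F[:,2]))
# fit circle to inner boundary of top points: nearest top points per angle
ang=np.arctan2(T[:,1]-.3215,T[:,0]-.508);r=np.hypot(T[:,1]-.3215,T[:,0]-.508)
B=[]
for k in range(36):
    m=(ang>-np.pi+k*np.pi/18)&(ang<=-np.pi+(k+1)*np.pi/18)
    if m.any() and r[m].min()<.03: B.append(T[m][r[m].argmin(),:2])
B=np.array(B);c,_,_,_=np.linalg.lstsq(np.c_[2*B,np.ones(len(B))],(B**2).sum(1),rcond=None)
print("circle",len(B),c[:2],np.sqrt(c[2]+c[0]**2+c[1]**2))
r=models.tip_of("ready_stand_mouth","wrist")
print([(x["position"],x["conf"],atz("wrist",x["position"],.075,s)) for x in r[:2]])
E
python3 m.py
```

```text
time_s: 12.07
position: [0.5682, 0.3251, 0.2553]
tcp_rot: [[-1.0, -0.004, -0.001], [-0.004, 1.0, 0.002], [0.001, 0.002, -1.0]]
force: [-0.9, -0.2, -2.4]
opening: 0.447
grasp_force: 30.0
12.0667 [0.5681618  0.32508207 0.25525091]
top 6446 [0.50485785 0.32091496 0.07479256] [0.10298677 0.10330924 0.00757508] 0.0732854058494023
hole 1203 [0.5069967  0.32121918 0.05329206] [0.04503563 0.04531426 0.0344143 ] 0.062104577883588724
circle 36 [0.50544863 0.32106413] 0.022806305061095145
[([249.8, 120.5], 0.58, array([0.50510326, 0.32183226, 0.075     ]))]
```

View pics/w4.png

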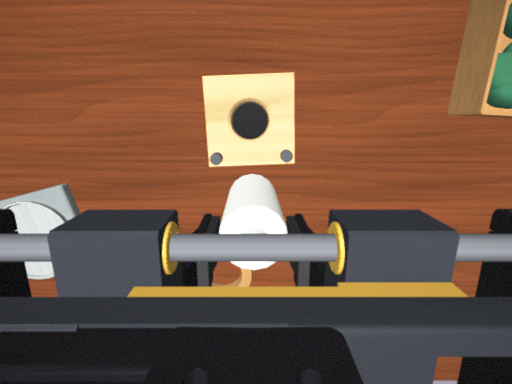

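The wrist view shows the hole at (250,120), the pins on the near corners, and the held cartridge at (252,215). Next I'll measure the held cartridge's axis and the hole with the same cameras.

```bash
cat > n.py <<'E'
from h import *
from scipy.optimize import least_squares
def hole(X):
    T=X[(np.abs(X[:,0]-.507)<.05)&(np.abs(X[:,1]-.3215)<.05)&(np.abs(X[:,2]-.075)<.004)]
    c=np.array([.507,.3215])
    ang=np.arctan2(T[:,1]-c[1],T[:,0]-c[0]);r=np.hypot(T[:,1]-c[1],T[:,0]-c[0]);B=[]
    for k in range(36):
        m=(ang>-np.pi+k*np.pi/18)&(ang<=-np.pi+(k+1)*np.pi/18)
        if m.any() and r[m].min()<.03: B.append(T[m][r[m].argmin(),:2])
    B=np.array(B);f=least_squares(lambda q:np.hypot(*(B-q[:2]).T)-.0225-q[2],[*c,0],loss="soft_l1",f_scale=.001);return f.x,len(B)
s=bot.read_state();p=np.array(s["position"]);print(s["time_s"],p,s["force"])
f0=p[2]-.084
for n in["wrist","scene","top"]:
    im,d=cams.capture(n);X,uv=cloud(n,d,s)
    print(n,"hole",hole(X))
    for a,b in[(.005,.03),(.03,.055)]:
        P=X[(np.hypot(X[:,0]-p[0],X[:,1]-p[1])<.027)&(X[:,2]>f0+a)&(X[:,2]<f0+b)]
        if len(P)>15:
            f=least_squares(lambda q:np.hypot(*(P[:,:2]-q).T)-.02,p[:2],loss="soft_l1",f_scale=.001)
            print("  cyl",len(P),f.x,"rel tcp",f.x-p[:2],"zmin",P[:,2].min()-f0)
E
python3 n.py
```

```text
12.1667 [0.56951741 0.32196062 0.25512446] [ 0.18785008 -0.88174651 -2.50206219]
wrist hole (array([5.05154127e-01, 3.21234054e-01, 4.70501147e-04]), 36)
  cyl 274 [0.5691035  0.32112334] rel tcp [-0.00041391 -0.00083728] zmin 0.0051954993696968765
  cyl 378 [0.56912096 0.32140544] rel tcp [-0.00039645 -0.00055518] zmin 0.030154993245202877
scene hole (array([0.50763807, 0.32138301, 0.00055654]), 36)
  cyl 139 [0.56852157 0.31897115] rel tcp [-0.00099583 -0.00298947] zmin 0.005024855226480968
  cyl 135 [0.56927386 0.31952918] rel tcp [-0.00024354 -0.00243144] zmin 0.030027068738655127
top hole (array([5.07548273e-01, 3.20454638e-01, 3.65613243e-04]), 36)
```

```bash
python3 -m handwheel '[[-0.02,0,0,0,0,0],[-0.04,0,0,0,0,0],[-0.055,0,-0.015,0,0,0],[-0.0625,0,-0.035,0,0,0],[-0.0625,0,-0.055,0,0,0],[-0.0625,0,-0.07,0,0,0],[-0.0625,0,-0.08,0,0,0],[-0.0625,0,-0.08,0,0,0]]'
python3 n.py
python3 - <<'E'
import cv2
from rig import cams
im,d=cams.capture("wrist");cv2.imwrite("pics/w5.png",cv2.resize(im[60:230,150:350],None,fx=3,fy=3))
im,d=cams.capture("scene");cv2.imwrite("pics/s5.png",cv2.resize(im[180:260,330:420],None,fx=7,fy=7,interpolation=cv2.INTER_CUBIC))
E
```

```text
time_s: 12.98
position: [0.5069, 0.319, 0.1732]
tcp_rot: [[-1.0, 0.003, -0.004], [0.003, 1.0, -0.002], [0.004, -0.002, -1.0]]
force: [-0.0, -0.5, -2.3]
opening: 0.441
grasp_force: 30.0
12.9833 [0.50685025 0.31899519 0.17317869] [-0.01038427 -0.49820598 -2.33921179]
wrist hole (array([0.50592622, 0.32070288, 0.00110573]), 24)
  cyl 284 [0.50570887 0.31806946] rel tcp [-0.00114138 -0.00092573] zmin 0.005028908920734904
  cyl 389 [0.50600912 0.31839215] rel tcp [-0.00084112 -0.00060305] zmin 0.03009247277290658
scene hole (array([0.5077239 , 0.32181951, 0.00108441]), 29)
  cyl 102 [0.50637406 0.31762408] rel tcp [-0.00047619 -0.00137112] zmin 0.005730460805504836
  cyl 111 [0.5057922  0.31791371] rel tcp [-0.00105805 -0.00108148] zmin 0.03026094041450937Traceback (most recent call last):
  File "n.py", line 15, in <module>
    print(n,"hole",hole(X))
                   ~~~~^^^
  File "n.py", line 10, in hole
    B=np.array(B);f=least_squares(lambda q:np.hypot(*(B-q[:2]).T)-.0225-q[2],[*c,0],loss="soft_l1",f_scale=.001);return f.x,len(B)
                    ~~~~~~~~~~~~~^^^^^^^^^^^^^^^^^^^^^^^^^^^^^^^^^^^^^^^^^^^^^^^^^^^^^^^^^^^^^^^^^^^^^^^^^^^^^^^
    return func(*args, **kwargs)
    vector_fun = VectorFunction(
        fun_wrapped,
    ...<6 lines>...
        workers=workers
    )
    self._update_fun()
    ~~~~~~~~~~~~~~~~^^
    self.f = self.fun_wrapped(xp_copy(self.x))
             ~~~~~~~~~~~~~~~~^^^^^^^^^^^^^^^^^
    return np.atleast_1d(self.fun(x))
                         ~~~~~~~~^^^
    return self.f(x, *self.args, **self.kwargs)
           ~~~~~~^^^^^^^^^^^^^^^^^^^^^^^^^^^^^^
  File "n.py", line 10, in <lambda>
    B=np.array(B);f=least_squares(lambda q:np.hypot(*(B-q[:2]).T)-.0225-q[2],[*c,0],loss="soft_l1",f_scale=.001);return f.x,len(B)
                                                      ~^~~~~~
ValueError: operands could not be broadcast together with shapes (0,) (2,)
```

View pics/w5.png

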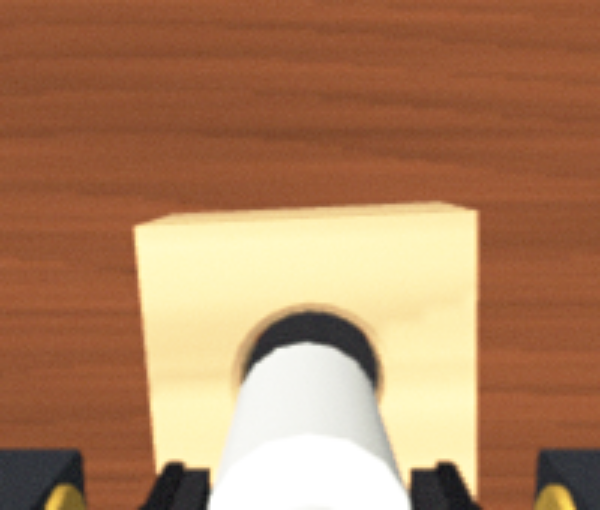

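View pics/s5.png

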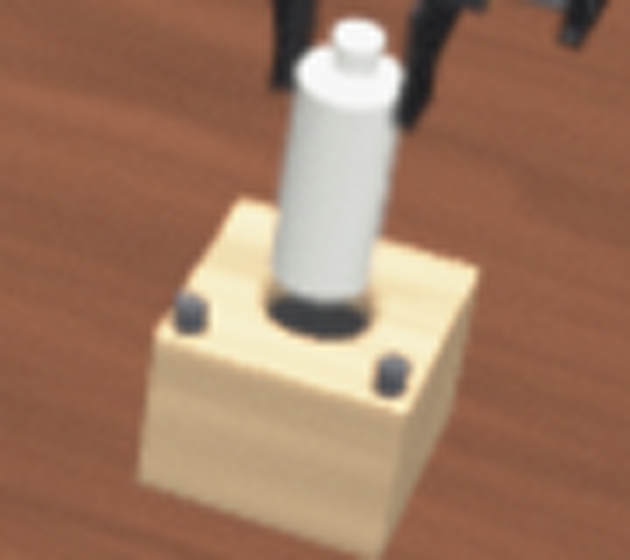

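```bash
sed -i 's/"scene","top"/"scene"/' n.py; python3 -m handwheel '[[0,0,0,0,0,0],[0,0,0,0,0,0],[0,0,0,0,0,0],[0,0,0,0,0,0],[0,0,0,0,0,0],[0,0,0,0,0,0],[0,0,0,0,0,0],[0,0,0,0,0,0]]'; python3 n.py
```

```text
time_s: 13.9
position: [0.5076, 0.3209, 0.1753]
tcp_rot: [[-1.0, 0.001, -0.0], [0.001, 1.0, -0.0], [0.0, -0.0, -1.0]]
force: [-0.2, -0.6, -2.5]
opening: 0.441
grasp_force: 30.0
13.9 [0.50759234 0.32092969 0.17531095] [-0.17646994 -0.57031296 -2.49495281]
wrist hole (array([0.50628855, 0.32116232, 0.00127545]), 25)
  cyl 269 [0.50719748 0.32013005] rel tcp [-0.00039486 -0.00079965] zmin 0.0050423931295787705
  cyl 384 [0.50721606 0.3204016 ] rel tcp [-0.00037628 -0.00052809] zmin 0.03020181257988329
scene hole (array([0.50821494, 0.32151856, 0.00080337]), 28)
  cyl 106 [0.50608265 0.31952985] rel tcp [-0.00150969 -0.00139984] zmin 0.005148062097741199
  cyl 113 [0.50603779 0.31889204] rel tcp [-0.00155455 -0.00203765] zmin 0.030811495422760724
```

```bash
python3 -m handwheel '[[0.0005,0.0015,-0.003,0,0,0],[0.0005,0.0015,-0.006,0,0,0],[0.0005,0.0015,-0.009,0,0,0],[0.0005,0.0015,-0.012,0,0,0],[0.0005,0.0015,-0.015,0,0,0],[0.0005,0.0015,-0.018,0,0,0],[0.0005,0.0015,-0.02,0,0,0],[0.0005,0.0015,-0.02,0,0,0]]'
python3 -m handwheel '[[0,0,-0.001,0,0,0],[0,0,-0.002,0,0,0],[0,0,-0.003,0,0,0],[0,0,-0.004,0,0,0],[0,0,-0.004,0,0,0],[0,0,-0.004,0,0,0],[0,0,-0.004,0,0,0],[0,0,-0.004,0,0,0]]'
```

```text
time_s: 14.67
position: [0.5078, 0.3222, 0.1547]
tcp_rot: [[-1.0, 0.001, -0.001], [0.001, 1.0, -0.0], [0.001, -0.0, -1.0]]
force: [-0.4, 0.3, -2.1]
opening: 0.444
grasp_force: 30.0
time_s: 15.33
position: [0.5082, 0.3225, 0.1515]
tcp_rot: [[-1.0, 0.001, 0.0], [0.001, 1.0, 0.0], [-0.0, 0.0, -1.0]]
force: [-0.1, -0.3, -2.8]
opening: 0.447
grasp_force: 30.0
```

```bash
python3 -m handwheel '[[0,0,-0.001,0,0,0],[0,0,-0.002,0,0,0],[0,0,-0.003,0,0,0],[0,0,-0.004,0,0,0],[0,0,-0.005,0,0,0],[0,0,-0.005,0,0,0],[0,0,-0.005,0,0,0],[0,0,-0.005,0,0,0]]'
python3 -m handwheel '[[0,0,-0.001,0,0,0],[0,0,-0.002,0,0,0],[0,0,-0.003,0,0,0],[0,0,-0.004,0,0,0],[0,0,-0.004,0,0,0],[0,0,-0.004,0,0,0],[0,0,-0.004,0,0,0],[0,0,-0.004,0,0,0]]'
```

```text
time_s: 16.0
position: [0.5084, 0.3224, 0.1468]
tcp_rot: [[-1.0, 0.001, 0.001], [0.001, 1.0, 0.0], [-0.001, 0.0, -1.0]]
force: [-0.5, -1.1, 2.5]
opening: 0.442
grasp_force: 30.0
time_s: 16.67
position: [0.5081, 0.3224, 0.1422]
tcp_rot: [[-1.0, 0.001, -0.0], [0.001, 1.0, -0.0], [0.0, -0.0, -1.0]]
force: [-0.5, -0.8, 2.4]
opening: 0.446
grasp_force: 30.0
```

```bash
python3 -m handwheel '[[0,0,-0.0005,0,0,0],[0,0,-0.001,0,0,0],[0,0,-0.0015,0,0,0],[0,0,-0.002,0,0,0],[0,0,-0.002,0,0,0],[0,0,-0.002,0,0,0],[0,0,-0.002,0,0,0],[0,0,-0.002,0,0,0]]'
```

```text
time_s: 17.33
position: [0.5081, 0.3224, 0.1403]
tcp_rot: [[-1.0, 0.001, 0.0], [0.001, 1.0, -0.0], [-0.0, -0.0, -1.0]]
force: [0.1, -0.4, 1.7]
opening: 0.446
grasp_force: 30.0
```

```bash
python3 -m handwheel '[[0,0,-0.0005,0,0,0],[0,0,-0.001,0,0,0],[0,0,-0.0015,0,0,0],[0,0,-0.002,0,0,0],[0,0,-0.002,0,0,0],[0,0,-0.002,0,0,0],[0,0,-0.002,0,0,0],[0,0,-0.002,0,0,0]]'
```

```text
time_s: 18.0
position: [0.5081, 0.3224, 0.1383]
tcp_rot: [[-1.0, 0.001, -0.0], [0.001, 1.0, 0.0], [0.0, 0.0, -1.0]]
force: [0.7, -1.1, 2.1]
opening: 0.446
grasp_force: 30.0
```

```bash
python3 -m handwheel '[[0,0,-0.0005,0,0,0],[0,0,-0.001,0,0,0],[0,0,-0.0015,0,0,0],[0,0,-0.002,0,0,0],[0,0,-0.002,0,0,0],[0,0,-0.002,0,0,0],[0,0,-0.002,0,0,0],[0,0,-0.002,0,0,0]]'
```

```text
time_s: 18.67
position: [0.5082, 0.3224, 0.1364]
tcp_rot: [[-1.0, 0.001, 0.0], [0.001, 1.0, 0.0], [-0.0, 0.0, -1.0]]
force: [-0.2, -1.4, 3.1]
opening: 0.445
grasp_force: 30.0
```

```bash
python3 -m handwheel '[[0,0,-0.0005,0,0,0],[0,0,-0.001,0,0,0],[0,0,-0.0015,0,0,0],[0,0,-0.0015,0,0,0],[0,0,-0.0015,0,0,0],[0,0,-0.0015,0,0,0],[0,0,-0.0015,0,0,0],[0,0,-0.0015,0,0,0]]'
```

```text
time_s: 19.33
position: [0.5084, 0.3224, 0.1355]
tcp_rot: [[-1.0, 0.001, 0.001], [0.001, 1.0, 0.0], [-0.001, 0.0, -1.0]]
force: [-0.5, -1.7, 6.9]
opening: 0.447
grasp_force: 30.0
```

```bash
python3 -m handwheel '[[0,0,-0.0005,0,0,0],[0,0,-0.001,0,0,0],[0,0,-0.001,0,0,0],[0,0,-0.001,0,0,0],[0,0,-0.001,0,0,0],[0,0,-0.001,0,0,0],[0,0,-0.001,0,0,0],[0,0,-0.001,0,0,0]]'
```

```text
time_s: 20.0
position: [0.5086, 0.3224, 0.1349]
tcp_rot: [[-1.0, 0.001, 0.001], [0.001, 1.0, 0.0], [-0.001, 0.0, -1.0]]
force: [-1.4, -1.7, 7.2]
opening: 0.446
grasp_force: 30.0
```

```bash
python3 -m handwheel '[[0,0,-0.0005,0,0,0],[0,0,-0.001,0,0,0],[0,0,-0.001,0,0,0],[0,0,-0.001,0,0,0],[0,0,-0.001,0,0,0],[0,0,-0.001,0,0,0],[0,0,-0.001,0,0,0],[0,0,-0.001,0,0,0]]'
```

```text
time_s: 20.67
position: [0.5088, 0.3225, 0.1343]
tcp_rot: [[-1.0, 0.001, 0.002], [0.001, 1.0, 0.0], [-0.002, 0.0, -1.0]]
force: [-1.5, -1.9, 9.8]
opening: 0.441
grasp_force: 30.0
```

```bash
python3 -m handwheel '[[0,0,-0.0003,0,0,0],[0,0,-0.0003,0,0,0],[0,0,-0.0003,0,0,0],[0,0,-0.0003,0,0,0],[0,0,-0.0003,0,0,0],[0,0,-0.0003,0,0,0],[0,0,-0.0003,0,0,0],[0,0,-0.0003,0,0,0]]'
```

```text
time_s: 21.33
position: [0.5088, 0.3225, 0.1342]
tcp_rot: [[-1.0, 0.001, 0.002], [0.001, 1.0, 0.0], [-0.002, 0.0, -1.0]]
force: [-1.1, -0.9, 12.0]
opening: 0.445
grasp_force: 30.0
```

Follower force is about 12 to 14 N, held for over half a second. I'll release now and retreat straight up.

```bash
python3 -m handwheel '[[0,0,0.0025,0,0,0],[0,0,0.0025,0,0,0],[0,0,0.0025,0,0,0],[0,0,0.0025,0,0,0],[0,0,0.0025,0,0,0],[0,0,0.0025,0,0,0],[0,0,0.0025,0,0,0],[0,0,0.0025,0,0,0]]' 1
python3 -m handwheel '[[0,0,0.02,0,0,0],[0,0,0.04,0,0,0],[0,0,0.07,0,0,0],[0,0,0.1,0,0,0],[0,0,0.12,0,0,0],[0,0,0.12,0,0,0],[0,0,0.12,0,0,0],[0,0,0.12,0,0,0]]'
python3 - <<'E'
from h import *
from scipy.optimize import least_squares
s=bot.read_state()
for n in["scene","wrist"]:
    im,d=cams.capture(n);X,uv=cloud(n,d,s)
    if n=="scene":cv2.imwrite("pics/s6.png",cv2.resize(im[170:270,310:430],None,fx=5,fy=5))
    h=np.hypot(X[:,0]-.507,X[:,1]-.322)
    P=X[(h<.026)&(X[:,2]>.095)&(X[:,2]<.135)];f=least_squares(lambda q:np.hypot(*(P[:,:2]-q).T)-.02,[.507,.322],loss="soft_l1",f_scale=.001)
    C=X[(h<.03)&(X[:,2]>.15)&(X[:,2]<.18)];print(n,len(P),f.x,np.median(C,0),C[:,2].max())
E
```

```text
time_s: 22.0
position: [0.508, 0.3224, 0.1348]
tcp_rot: [[-1.0, 0.001, -0.0], [0.001, 1.0, -0.0], [0.0, -0.0, -1.0]]
force: [-0.5, -0.4, 0.3]
opening: 0.949
grasp_force: 0.0
time_s: 22.67
position: [0.5074, 0.3221, 0.2542]
tcp_rot: [[-1.0, 0.001, -0.002], [0.001, 1.0, -0.001], [0.002, -0.001, -1.0]]
force: [0.5, 0.1, -0.1]
opening: 1.002
grasp_force: 0.0
scene 173 [0.50638266 0.3204268 ] [0.51343717 0.32094865 0.15787069] 0.16632691101336253
wrist 198 [0.50823193 0.32153388] [0.5064851  0.32143224 0.16100115] 0.1626648438618184
```

View pics/s6.png

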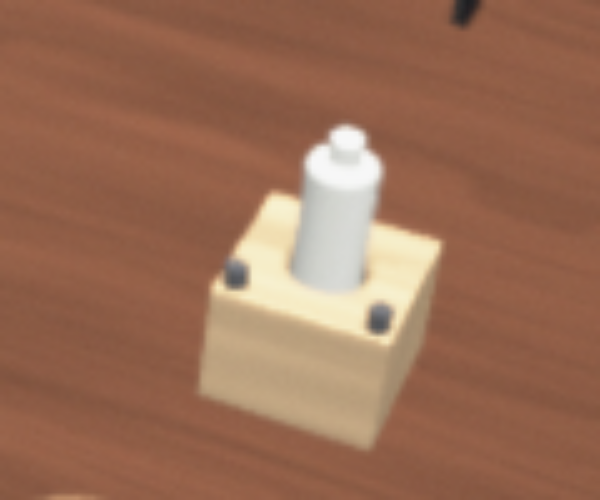

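The cartridge stands upright in the ready stand at crop pixel (335,225), its foot about 23 mm below the mouth, and the gripper is clear.

```bash
python3 -c "
from rig import bot
print(bot.hand_in())"
```

```text
the job is handed in; nothing more can be done
None
```

The pan sank, so I pushed the cartridge into the ready stand down to the hidden stop, held it at an estimated 12–14 N for over half a second, released it standing upright, and handed the job in; no verdict was returned.

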